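# Set the rotary stage to the red mark and record it

### The arm

A 7-joint arm with a two-finger parallel gripper is mounted at the origin on a cart in front of the work surface, level with it; the furniture and walls round the work are solid. World frame = base frame: x ahead of the robot, y to its left, z up, the work surface at z = 0. Lengths are in m, angles in rad, forces in N, time in s.
With the tool pointing down it reaches from about 0.35 to 0.9 m from the base axis. Payload 8.1 kg.
Tool frame: the origin (TCP) lies midway between the tips of the shut fingers; the grasp point (between the pads) lies 19 mm behind it; z points along the fingers, y is the line along which they close (so a half turn about z gives the same grasp; the last joint's range is limited). The gripper opens to 92 mm and grips with 3 to 60 N. Pads are 19 mm wide; open, the fingers measure 130 mm over their backs; the gripper's body (75 mm by 190 mm) begins 47 mm behind the grasp point.
Start: joints at [-1.271, 0.434, 0.025, 1.573, -0.012, 1.134, -0.075], TCP at [0.245, 0.575, 0.227] pointing down, gripper open.
Joint ranges: [-2.62, 2.62], [-0.44, 2.09], [-1.27, 1.32], [0.08, 2.57], [-1.32, 4.46], [0.12, 2], [-2.74, 2.74]. Speed limits (rad/s): [2.22, 2.22, 3.01, 3.01, 3.14, 3.14, 3.14].

### API

Orientations are given as a rotation vector (axis times angle).
In Python, from bench import readout, capture, camera_model, sign_off gives the robot as it stands.
- The arm moves only by the tool drive_tool, never from a script. Its argument "plan" is a list of rows, each a list of 6 numbers: the shift along the tool's x, y, z in units of 30 mm (1.0 is 30 mm), then the turn, a rotation vector about the tool's x, y, z in units of 6 degrees (1.0 is 6 degrees). In form: [[dx, dy, dz, wx, wy, wz], ...]. A call has 1 to 5 rows; each row is the pose to reach, as a shift and turn from the pose commanded when the call began, along the tool's axes at that moment; what a row does not reach only later rows make up. A row lasts 1/8 s, in which the tool goes at most 62.5 mm and 10.7 degrees, less where a joint would pass 70% of its speed; a pose out of reach is approached as far as the arm can. A call with a gripper value outside its range is refused whole. "fingers" is the opening, from -1 (shut) to 1 (fully open), so that 0 is half open, set as the call begins (left out, the last holds). The fingers move at their own pace and stop on an object; the grip force is fixed at half the most. Time passes only in rows, so rows that repeat a pose let the fingers close. It gives the time, the measured TCP pose, the force, the opening and the grip force at its end, in the units of the state.
- readout.get_obs(): the state, without advancing time (a new reading comes with each control period).
- capture(name): name is "scene" or "top"; returns the picture (420x560x3 uint8, blue, green, red); there is no depth.
- camera_model(name): a dict with "intrinsics" (3x3 intrinsics, pixels), "distortion" ([k1, k2, p1, p2, k3] as OpenCV has them; the pictures are not rectified), "position" and "rotation" of the camera in the world. Camera axes: x right, y down, z forward; pixel columns grow to the right and rows downward; lengths in m; the calibration is good to about 2 mm. A picture is of the moment at which its call begins. camera_model takes no time and is no camera call.
- sign_off(): hands the job in; it is judged then, once.
The state is a dict: "time": time; "qpos": joint angles; "joint_velocities": joint speeds; "joint_torque": joint torques, N m; "tcp_pos": TCP position; "tool_rot": TCP orientation; "ft_force": force on the tool from outside, world axes, zero at the start; "moment": the same for the moment, N m; "width": finger opening in m; "gripper_force": force on a finger pad.
Only numpy, scipy, OpenCV 4.12 (cv2) and the standard library are available. Lean on these libraries where they do the work, as an engineer would, in place of code of your own. Each camera call takes 0.05 s, during which the arm holds its last target. There are 200 camera calls.

### The job

On the rotary stage, push the upright lug on the black dial round with a fingertip until the dial's white index line is lined up with the thin red line on the scale ring, then press the green button right down with a fingertip to record the setting, and let it come back up. Only push and press, never pinch the lug from both sides; do not press the button before the lines meet, and leave the blue jar, the small vial and the stopper standing where they are.

Things in the scene. Friction and masses are not known exactly. Their poses are not given: they have to be found in the camera images.
- stage: Rotary stage, fixed to the worktop: aluminium plate 215 x 150 mm, top 16 mm above the worktop, on it a white scale ring of radius 71 mm with a black line every 10 degrees (top at 19 mm). Origin: on the vertical dial axis, at worktop height; +x points from the dial to the green button. The plate reaches from x = -75 to +140 mm and y = -75 to +75 mm.
- dial_axis (a point): Centre of the dial's top face, on its vertical axis, 27 mm above the worktop (a 10 mm radius hub cap stands 4 mm higher). A fixed white hot plate, 100 mm high, stands right of the stage (world y below 0.09), a wall shelf hangs over the back of the worktop (front edge at x = 0.65, underside at z = 0.62), and a 170 mm high wash bottle stands at x = 0.46, y = -0.37.
- dial (a joint): Angle of the black dial (radius 48 mm) in rad about the upward axis relative to the stage, counter-clockwise from above positive; at 0 the index line and lug point along the stage's +x. It turns endlessly for this job (more than a turn either way), with light friction (about 0.06 N m, about 2.5 N at the lug), and stays where it is left.
- dial_index (a point): Outer end of the white index line, at the rim of the dial's top face, 48 mm from the axis; turns with the dial; its x points radially outward along the index line, z up.
- lug_mid (a point): Centre of the blue push lug that stands on the dial on the index line, white stripe on top: an upright radial bar, from 14 to 36 mm from the axis, 12 mm thick tangentially, from 27 mm (dial's top) up to 57 mm above the worktop. This point is 25 mm from the axis, 42 mm above the worktop, axes as the index's.
- red_line (a point): Inner part of the thin red target line (3 mm wide, from 49.5 to 65.5 mm from the axis, with a 13 mm wide red clip outside it) on the scale ring, fixed for the run, 21 mm above the worktop. This point is 53 mm from the dial axis, its x points radially outward. It may lie either way round from the index line, up to half a turn.
- button_top (a point): Centre of the top of the green push button (radius 14 mm), 38 mm above the worktop, 108 mm from the dial axis along the stage's +x.
- button (a joint): Button travel in m: 0 up, 0.006 fully down (about 5 N); springs back when released.
- jar_mid (a point): Bystander: blue screw-cap jar, 49 mm across, 63 mm high, loose; this point is at its centre.
- small_vial_mid (a point): Bystander: small clear vial with blue cap, 15 mm across, 33 mm high, loose; this point is at its centre.
- cork_mid (a point): Bystander: pale rubber stopper, 28 mm across, 26 mm high, loose; this point is at its centre.

How it is judged:
On the way, in this order (a step that is already met when the one before it is completed fails the run):
1. the index line is on the red line and the dial is at rest (y of red_line in the frame of dial_index between -0.004 and 0.004 m and x of red_line in the frame of dial_index above -0.02 m and velocity of joint dial between -0.05 and 0.05 rad/s), for 0.2 s.
2. the green button is pressed down with the lines still aligned (y of red_line in the frame of dial_index between -0.004 and 0.004 m and x of red_line in the frame of dial_index above -0.02 m and value of joint button above 0.0045 m), for 0.05 s.
At the end, for the whole second after the job is handed in: The red line lies within 4 mm (about 4 degrees) sideways of the dial's index line, the dial is at rest, the green button has been pressed at least 4.5 mm after that and is up again, and the jar, vial and stopper are within 12 mm of where they stood (all of step 1 and value of joint button below 0.002 m and distance of each of jar_mid, small_vial_mid, cork_mid from where it was at the start of the episode below 0.012 m); the robot touches nothing.
It fails at once if the green button is pressed while the index line is not on the red line (value of joint button above 0.003 m and not (y of red_line in the frame of dial_index between -0.004 and 0.004 m and x of red_line in the frame of dial_index above -0.02 m)).
It fails at once if the lug is pinched: fingers bear on both of its sides at once (contact force between the fingers and dial_c2 above 1.5 N and contact force between the fingers and dial_c3 above 1.5 N).
It fails at once if the blue jar is moved by more than 12 mm, lifted or knocked over (distance of jar_mid from where it was at the start of the episode above 0.012 m or angle between jar_mid's own z axis and vertical above 0.35 rad).
It fails at once if the small vial is moved by more than 12 mm, lifted or knocked over (distance of small_vial_mid from where it was at the start of the episode above 0.012 m or angle between small_vial_mid's own z axis and vertical above 0.35 rad).
It fails at once if the stopper is moved by more than 12 mm, lifted or knocked over (distance of cork_mid from where it was at the start of the episode above 0.012 m or angle between cork_mid's own z axis and vertical above 0.35 rad).
It also fails if it takes over 67 s, if anything falls off the work surface, if the arm or the gripper's body presses on something with over 40 N, if the wrist force passes 120 N, or if a joint passes its speed limit or range.

## Working session

There is one attempt and no reset: what is moved stays moved. The work goes in short steps, Python scripts to look and compute and a tool call to move; the robot and the scene stay as the last step left them, time stands still between calls to the robot, and variables do not carry over. Pictures are saved under pics/ and viewed, at most 10 in all, crops included, and the job is handed in when it is done.

Besides the shell and the picture viewer there is one more tool, called after "Call:" by a JSON object that holds its "api" and its "payload". drive_tool: Moves the arm, as the interface text tells. Its arguments: {"type":"object","properties":{"plan":{"type":"array"},"fingers":{"type":"number"}},"required":["plan"]}

```bash
mkdir -p pics
python3 - <<'E'
from bench import readout,capture,camera_model
import cv2
for n in("scene","top"):
    cv2.imwrite(f"pics/{n}0.png",capture(n)); m=camera_model(n); print(n,m)
o=readout.get_obs(); print(o)
E
```

```text
scene {'intrinsics': array([[408.49273266,   0.        , 285.47847271],
       [  0.        , 408.49273266, 209.01829437],
       [  0.        ,   0.        ,   1.        ]]), 'distortion': array([0.04269474, 0.        , 0.        , 0.        , 0.        ]), 'position': array([-0.19243476,  0.63892908,  0.52640277]), 'rotation': array([-1.25053767,  2.04889185, -1.10519719])}
top {'intrinsics': array([[481.26139775,   0.        , 280.68548628],
       [  0.        , 481.26139775, 210.25214375],
       [  0.        ,   0.        ,   1.        ]]), 'distortion': array([0.01699029, 0.        , 0.        , 0.        , 0.        ]), 'position': array([0.2932752 , 0.33248173, 0.89597587]), 'rotation': array([-2.11764784,  2.14359909, -0.19566013])}
{'time': 0.1, 'qpos': array([-1.27057466,  0.43513186,  0.0249814 ,  1.57403814, -0.01158977,
        1.13401703, -0.0750748 ]), 'joint_velocities': array([-6.74660035e-05, -3.04064241e-03, -2.79850154e-04,  6.35776608e-04,
       -1.53956299e-04, -4.80927196e-04, -3.87694369e-04]), 'joint_torque': array([ 3.74754236e-03, -6.69128251e+01,  9.88466106e-01, -3.15147471e+01,
       -6.04740623e-02,  3.74111824e-02,  7.33854722e-05]), 'tcp_pos': array([0.24487864, 0.57450524, 0.22602449]), 'tool_rot': array([-6.28524424e-01, -3.07792573e+00,  2.26494272e-03]), 'ft_force': array([-0.15451455,  0.4451921 , -0.46642408]), 'moment': array([ 0.01777337, -0.04492683,  0.03851895]), 'gripper_force': 0.0, 'width': 0.09218107893980595}
```

View pics/scene0.png

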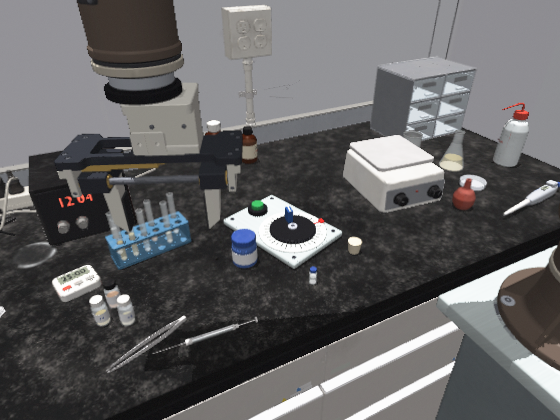

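View pics/top0.png

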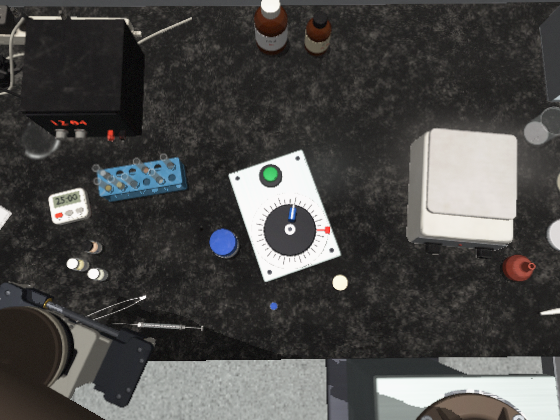

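The top view shows the dial hub near (290,229), the lug pointing up at (293,212), the red line and clip to the right at (327,230), and the button at (270,175). The jar is at (224,243), the vial at (273,306) and the stopper at (340,283). The scene view shows the same layout.

```bash
cat > h.py <<'E'
import numpy as np,cv2
from scipy.spatial.transform import Rotation as R
from bench import readout,capture,camera_model
def ray(n,p):
    m=camera_model(n); u=cv2.undistortPoints(np.float64(p).reshape(1,1,2),m['intrinsics'],m['distortion'])[0,0]
    d=R.from_rotvec(m['rotation']).as_matrix()@[u[0],u[1],1]
    return m['position'],d/np.linalg.norm(d)
def onz(n,p,z):
    c,d=ray(n,p); return c+d*(z-c[2])/d[2]
def tri(p1,p2):
    c1,d1=ray("scene",p1); c2,d2=ray("top",p2)
    s=np.linalg.lstsq(np.c_[d1,-d2],c2-c1,rcond=None)[0]
    a,b=c1+s[0]*d1,c2+s[1]*d2; return (a+b)/2,np.linalg.norm(a-b)
def blobs(im,lo,hi,roi,amin=3):
    x0,y0,x1,y1=roi; h=cv2.cvtColor(im[y0:y1,x0:x1],cv2.COLOR_BGR2HSV)
    n,l,st,c=cv2.connectedComponentsWithStats(cv2.inRange(h,lo,hi))
    return sorted([(int(st[i,4]),(c[i]+[x0,y0]).round(2).tolist(),st[i,:4].tolist()) for i in range(1,n) if st[i,4]>=amin],reverse=True)
G=((45,100,40),(80,255,255));B=((105,120,60),(125,255,255));RED=((0,130,90),(6,255,255))
E
python3 - <<'E'
from h import *
s=cv2.imread("pics/scene0.png");t=cv2.imread("pics/top0.png")
rs=(220,190,370,295);rt=(200,145,355,320)
for k,c in dict(G=G,B=B,RED=RED).items(): print(k,blobs(s,*c,rs)[:4],blobs(t,*c,rt)[:4])
b=np.vstack([cv2.resize(t[165:285,225:345],(560,560),interpolation=cv2.INTER_CUBIC)])
cv2.imwrite("pics/c1.png",b)
E
```

```text
G [(116, [256.83, 204.93], [31, 10, 13, 11])] [(179, [269.97, 173.74], [63, 22, 15, 15])]
B [(529, [243.07, 241.25], [11, 39, 25, 25]), (96, [288.35, 215.27], [65, 17, 8, 16]), (46, [245.26, 265.24], [13, 71, 24, 7]), (39, [312.77, 269.15], [90, 76, 7, 7])] [(601, [222.71, 241.85], [9, 83, 28, 28]), (64, [291.59, 214.53], [88, 62, 8, 15]), (38, [273.21, 305.84], [70, 158, 7, 7])]
RED [(21, [320.62, 220.1], [98, 28, 6, 5])] [(32, [326.94, 229.62], [124, 82, 6, 7])]
```

View pics/c1.png

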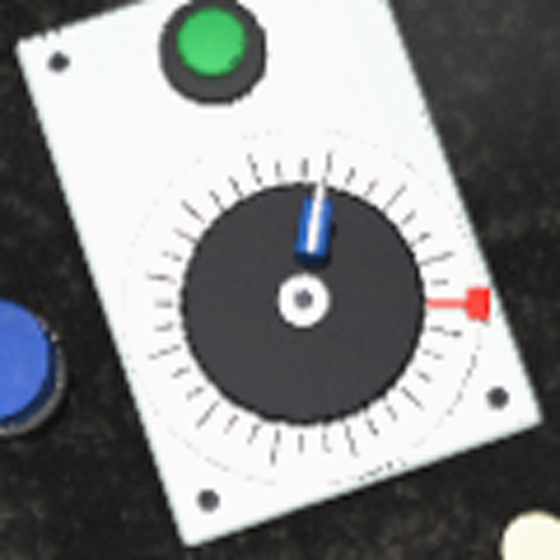

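The crop shows the index line ending at about (322,182), the hub at (302,300), and the red line running from (428,303) to its clip at (478,303). The dial has to turn about 80° clockwise.

```bash
cat >> h.py <<'E'
def crop(x,y): return ((x+.5)/4.6667-.5+225,(y+.5)/4.6667-.5+165)
E
python3 - <<'E'
from h import *
P=lambda *a:print(*[np.round(x,4) if not isinstance(x,str) else x for x in a])
P("button tri",*tri((256.83,204.93),(269.97,173.74)),"z.038",onz("top",(269.97,173.74),.038))
P("lug tri",*tri((288.35,215.27),(291.59,214.53)))
P("red tri",*tri((320.62,220.1),(326.94,229.62)))
hub=onz("top",crop(302,300),.031);idx=onz("top",crop(322,182),.027);rd=onz("top",crop(428,303),.021);clip=onz("top",(326.94,229.62),.021)
t=cv2.imread("pics/top0.png");g=cv2.cvtColor(t,cv2.COLOR_BGR2GRAY)
P("hub",hub,"idx",idx,"red",rd,"clip",clip)
a=lambda p:np.degrees(np.arctan2(*(p-hub)[1::-1]))
P("ang",a(idx),a(rd),a(clip),a(onz("top",(269.97,173.74),.038)),"r",np.linalg.norm((idx-hub)[:2]),np.linalg.norm((rd-hub)[:2]))
P("jar",onz("top",(222.71,241.85),.063),"vial",onz("top",(273.2,305.8),.033),"cork",onz("top",(340,283),.026))
P(R.from_rotvec(readout.get_obs()['tool_rot']).as_matrix())
E
```

```text
button tri [0.5168 0.3457 0.0342] 0.0005 z.038 [0.5159 0.3458 0.038 ]
lug tri [0.4387 0.3073 0.0417] 0.0004
red tri [0.4129 0.2427 0.0247] 0.0005
hub [0.4143 0.3117 0.031 ] idx [0.4617 0.303  0.027 ] red [0.4139 0.262  0.021 ] clip [0.4135 0.2425 0.021 ]
ang -10.4232 -90.4384 -90.636 18.5472 r 0.0482 0.0498
jar [0.3885 0.4285 0.063 ] vial [0.278  0.3423 0.033 ] cork [0.3163 0.2225 0.026 ]
[[-9.199e-01  3.921e-01 -4.000e-04]
 [ 3.921e-01  9.199e-01 -1.400e-03]
 [-1.000e-04 -1.400e-03 -1.000e+00]]
```

Call:
{"api": "drive_tool", "payload": {"plan": [[-1.8,-0.9,0.5,0,0,-0.5],[-3.7,-1.8,0.8,0,0,-1.0],[-5.5,-2.6,1.2,0,0,-1.5],[-7.3,-3.5,1.6,0,0,-2.0],[-9.2,-4.35,2.0,0,0,-2.2]], "fingers": -1}}

```text
time: 0.72
tcp_pos: [0.4478, 0.3458, 0.1664]
tool_rot: [-0.268, -3.13, 0.0]
ft_force: [0.6, 2.0, -0.8]
width: 0.0461
gripper_force: 0.0
```

Call:
{"api": "drive_tool", "payload": {"plan": [[0,0,0.5,0,0,0],[0,0,1.0,0,0,0],[0,0,1.0,0,0,0]]}}

```text
time: 1.1
tcp_pos: [0.4451, 0.3483, 0.1355]
tool_rot: [-0.267, -3.128, 0.002]
ft_force: [-0.2, 0.9, 0.2]
width: 0.0165
gripper_force: 0.0
```

Run:
```python
from h import *
t=capture("top");s=capture("scene")
cv2.imwrite("pics/c2.png",np.hstack([cv2.resize(t[145:325,190:370],(400,400)),cv2.resize(s[140:300,210:370],(400,400))]))
o=readout.get_obs();print(o['time'],o['tcp_pos'],o['width'],o['qpos'].round(2));print(R.from_rotvec(o['tool_rot']).as_matrix().round(4))
```

```text
1.2 [0.44603307 0.34885461 0.13695023] 0.008302091932229447 [-0.78  0.43  0.04  1.83 -0.02  0.88  0.66]
[[-9.856e-01  1.692e-01 -5.000e-04]
 [ 1.692e-01  9.856e-01  2.000e-04]
 [ 5.000e-04  2.000e-04 -1.000e+00]]
```

View pics/c2.png

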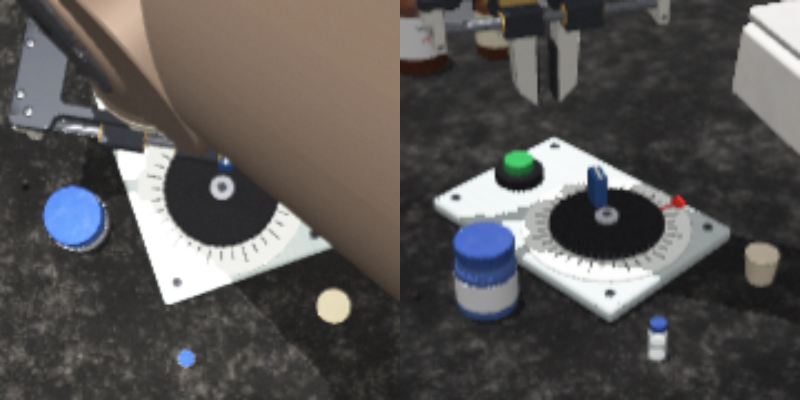

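The left half (top view) has the arm covering the red line. The right half (scene view) shows the tapered finger tips above and beside the lug, which is at about (597,187). The bystanders are undisturbed.

Call:
{"api": "drive_tool", "payload": {"plan": [[0,0,1.2,0,0,0],[0,0,2.4,0,0,0],[0,0,3.2,0,0,0],[0,0,3.2,0,0,0]]}}

```text
time: 1.7
tcp_pos: [0.4458, 0.3477, 0.04]
tool_rot: [-0.268, -3.128, 0.003]
ft_force: [-0.4, -0.7, 0.5]
width: 0.0008
gripper_force: 0.0
```

```bash
cat >> h.py <<'E'
hub=np.array([.4143,.3117])
def rows(seq,z=.040):
    "seq of (lug-arc angle deg for the tip frame, radius, tangential offset): tool rows from present pose, tool y = ccw tangential"
    o=readout.get_obs(); M=R.from_rotvec(o['tool_rot']).as_matrix()
    for a,r,d in seq:
        t=np.radians(a); u=np.array([np.cos(t),np.sin(t)]); v=np.array([-u[1],u[0]])
        p=np.r_[hub+r*u+d*v,z]; T=np.c_[np.r_[-u,0],np.r_[v,0],[0,0,-1]]
        print(a,((M.T@(p-o['tcp_pos']))/.03).round(2),(np.degrees(R.from_matrix(M.T@T).as_rotvec())/6).round(2))
E
python3 - <<'E'
from h import *
o=readout.get_obs();print(o['tcp_pos'],o['width'],o['ft_force'])
rows([(-10.4,27,0)][:0]); rows([(-10.4,.027,.022),(-10.4,.027,.014),(-25,.027,.014),(-40,.027,.014)])
E
```

```text
[0.44579353 0.34769949 0.0400362 ] 0.0007846178917858733 [-0.41058302 -0.66730252  0.52855432]
-10.4 [-0.08 -0.64  0.  ] [-0.02 -0.02  0.1 ]
-10.4 [-0.07 -0.9   0.  ] [-0.02 -0.02  0.1 ]
-25 [-0.16 -1.15  0.  ] [-0.02 -0.01  2.53]
-40 [-0.18 -1.41  0.  ] [-0.02 -0.01  5.03]
```

Call:
{"api": "drive_tool", "payload": {"plan": [[-0.08,-0.4,0,0,0,0],[-0.08,-0.7,0,0,0,0.1],[-0.08,-0.9,0,0,0,0.1],[-0.12,-1.03,0,0,0,1.3],[-0.16,-1.15,0,0,0,2.5]]}}

```text
time: 2.33
tcp_pos: [0.4481, 0.313, 0.0422]
tool_rot: [0.684, 3.063, 0.005]
ft_force: [5.5, 1.5, 0.2]
width: 0.0004
gripper_force: 2.3
```

Run:
```python
from h import *
rows([(a,.027,.014) for a in (-32,-40,-48,-56,-64)])
t=capture("top");s=capture("scene")
cv2.imwrite("pics/c3.png",np.hstack([cv2.resize(t[165:285,225:345],(400,400)),cv2.resize(s[180:270,250:340],(400,400))]))
```

```text
-32 [ 0.05 -0.16  0.07] [0.04 0.02 1.14]
-40 [ 0.01 -0.3   0.07] [0.04 0.02 2.47]
-48 [-0.01 -0.44  0.07] [0.04 0.02 3.81]
-56 [-0.01 -0.58  0.07] [0.04 0.01 5.14]
-64 [ 0.01 -0.72  0.07] [0.04 0.01 6.47]
```

View pics/c3.png

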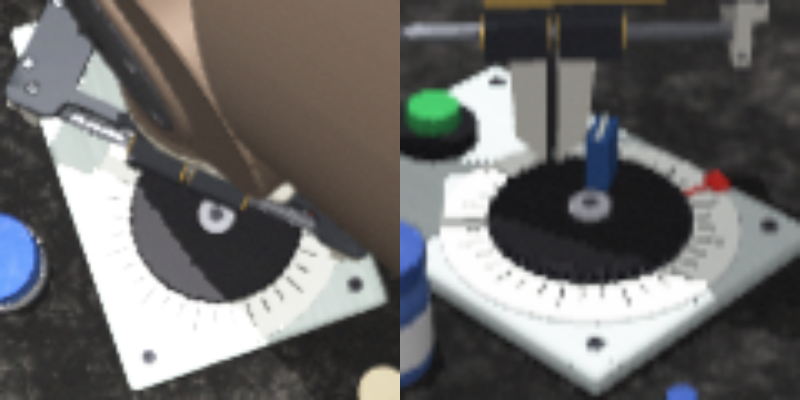

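The scene half shows the finger's outer side touching the lug at about (600,150), with the red line ahead of it at (705,187). I'll continue the arc.

Call:
{"api": "drive_tool", "payload": {"plan": [[0.05,-0.16,0.04,0,0,1.1],[0.01,-0.3,0.04,0,0,2.5],[-0.01,-0.44,0.04,0,0,3.8],[-0.01,-0.58,0.04,0,0,5.1],[-0.01,-0.58,0.04,0,0,5.1]]}}

```text
time: 3.05
tcp_pos: [0.4403, 0.2962, 0.0407]
tool_rot: [1.464, 2.777, 0.003]
ft_force: [4.3, -1.6, 2.4]
width: 0.0004
gripper_force: 2.5
```

Run:
```python
from h import *
rows([(a,.027,.014) for a in (-60,-65,-70,-75,-80)])
t=capture("top");s=capture("scene"); o=readout.get_obs(); print(o['tcp_pos'],o['ft_force'])
for n,im,r in(("scene",s,(270,195,330,240)),("top",t,(270,195,330,250))):
    for b in blobs(im,*B,r)[:2]:
        p=onz(n,b[1],.046)[:2]-hub; print(n,b,np.linalg.norm(p),np.degrees(np.arctan2(p[1],p[0])))
cv2.imwrite("pics/c4.png",np.hstack([cv2.resize(t[165:285,225:345],(400,400)),cv2.resize(s[180:270,250:340],(400,400))]))
```

```text
-60 [-0.02 -0.03  0.02] [0.02 0.01 0.73]
-65 [-0.05 -0.11  0.02] [0.02 0.01 1.57]
-70 [-0.07 -0.19  0.02] [0.02 0.01 2.4 ]
-75 [-0.09 -0.28  0.02] [0.02 0.   3.23]
-80 [-0.1  -0.37  0.02] [0.02 0.   4.07]
[0.4401739  0.29636092 0.04058511] [ 5.48985097 -2.58613578  2.81406588]
scene (132, [302.26, 218.2], [27, 16, 12, 15]) 0.022603763376704892 -100.35847970639517
```

View pics/c4.png

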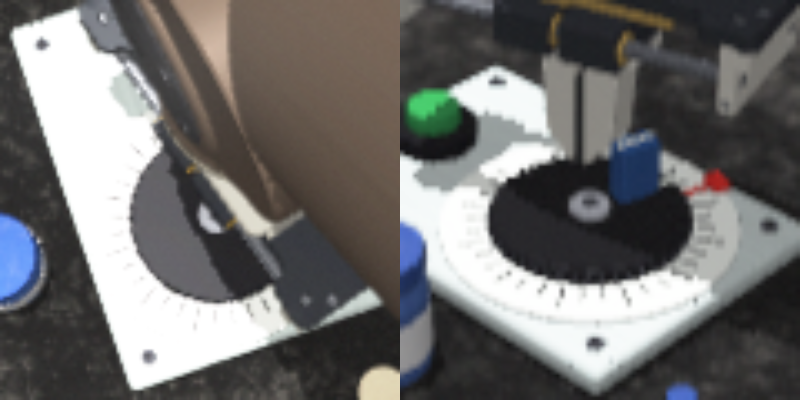

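The lug at (635,165) is now heading towards the red line at (690,190). I'll push a little more, then back off for a clear view.

Call:
{"api": "drive_tool", "payload": {"plan": [[-0.03,-0.06,0,0,0,0.8],[-0.06,-0.15,0,0,0,1.8],[-0.06,-0.15,0,0,0,1.8],[-0.06,0.4,0,0,0,1.8],[-0.06,1.0,-0.5,0,0,1.8]]}}

```text
time: 3.78
tcp_pos: [0.4631, 0.3117, 0.0541]
tool_rot: [-1.714, -2.631, 0.005]
ft_force: [-0.3, 0.4, 0.3]
width: 0.0002
gripper_force: 0.0
```

Call:
{"api": "drive_tool", "payload": {"plan": [[0,1.0,-1.5,0,0,0],[0,2.0,-3.0,0,0,0],[-1.5,3.0,-4,0,0,0],[-3.0,3.0,-4,0,0,0],[-4.5,3.0,-4,0,0,0]]}}

```text
time: 4.4
tcp_pos: [0.6011, 0.2236, 0.1749]
tool_rot: [-1.714, -2.631, 0.001]
ft_force: [0.5, 0.6, -0.1]
width: 0.0005
gripper_force: 0.0
```

Run:
```python
from h import *
o=readout.get_obs(); print(o['time'],o['tcp_pos'],o['qpos'].round(2));print(R.from_rotvec(o['tool_rot']).as_matrix().round(3))
t=capture("top");s=capture("scene")
for n,im,r in(("scene",s,(270,195,330,240)),("top",t,(270,195,330,250))): print(n,blobs(im,*B,r)[:2])
cv2.imwrite("pics/c5.png",np.hstack([cv2.resize(t[180:270,245:335],(400,400),interpolation=cv2.INTER_CUBIC),cv2.resize(s[195:245,280:330],(400,400),interpolation=cv2.INTER_CUBIC)]))
```

```text
4.4 [0.60111555 0.22359098 0.17492049] [-0.69  0.52  0.38  1.62 -0.21  1.05  0.17]
[[-0.404  0.915 -0.001]
 [ 0.915  0.404  0.   ]
 [ 0.001 -0.001 -1.   ]]
scene [(129, [303.29, 219.5], [28, 18, 12, 14])]
top [(43, [303.47, 231.05], [28, 34, 12, 5]), (21, [303.86, 225.95], [28, 30, 13, 3])]
```

View pics/c5.png

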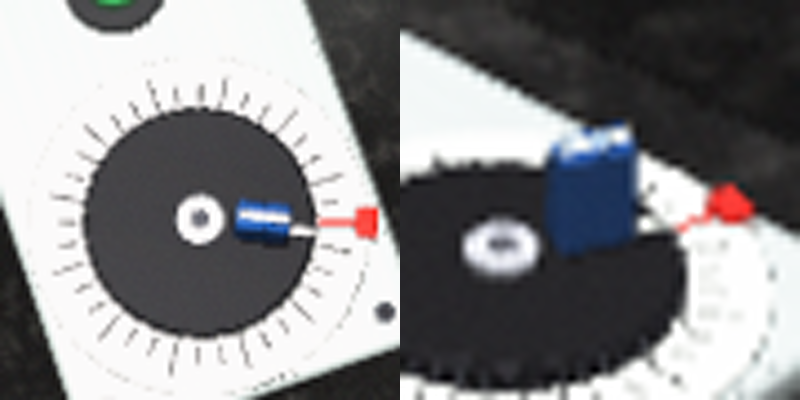

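The clear top view shows the index end at about (312,233), the hub at (200,219) and the red line's inner end at (319,222). The lug looks slightly past the red line.

```bash
cat >> h.py <<'E'
def angles(t,save=None):
    "index, lug-stripe and red angles (deg) from the top picture by unwrapping white/red pixels round the hub"
    h=cv2.cvtColor(t,cv2.COLOR_BGR2HSV); out={}
    Y,X=np.mgrid[195:265,255:340]
    def pol(z):
        W=np.array([onz("top",(x,y),z)[:2] for x,y in zip(X.ravel(),Y.ravel())])-hub
        return np.hypot(*W.T),np.degrees(np.arctan2(W[:,1],W[:,0]))
    H=h[Y.ravel(),X.ravel()].astype(int)
    r,a=pol(.027); m=(r>.038)&(r<.0455)&(a>-150)&(a<0); w=np.clip(H[:,2]-110,0,None)*m
    out['index']=(w*a).sum()/w.sum(),int((w>0).sum())
    r,a=pol(.021); m=(r>.050)&(r<.064)&(H[:,1]>110)&((H[:,0]<8)|(H[:,0]>172))&(a<0); out['red']=a[m].mean(),int(m.sum())
    return out
E
python3 - <<'E'
from h import *
t=capture("top"); print(angles(t))
f=lambda x,y:((x+.5)/4.4444-.5+245,(y+.5)/4.4444-.5+180)
for n,p,z in(("hub",f(200,219),.031),("idx",f(312,233),.027),("idxin",f(292,230),.027),("red",f(319,222),.021),("clip",f(366,223),.021)):
    q=onz("top",p,z)[:2]-hub; print(n,q.round(4),np.degrees(np.arctan2(q[1],q[0])).round(1))
E
```

```text
Traceback (most recent call last):
  File "h.py", line 36, in angles
    r,a=pol(.027); m=(r>.038)&(r<.0455)&(a>-150)&(a<0); w=np.clip(H[:,2]-110,0,None)*m
        ~~~^^^^^^
  File "h.py", line 33, in pol
    W=np.array([onz("top",(x,y),z)[:2] for x,y in zip(X.ravel(),Y.ravel())])-hub
                ~~~^^^^^^^^^^^^^^^
  File "h.py", line 9, in onz
    c,d=ray(n,p); return c+d*(z-c[2])/d[2]
        ~~~^^^^^
  File "h.py", line 5, in ray
    m=camera_model(n); u=cv2.undistortPoints(np.float64(p).reshape(1,1,2),m['intrinsics'],m['distortion'])[0,0]
ValueError: time passes only in moves, steps and waits
```

```bash
sed -i 's/^def ray/CM={n:camera_model(n) for n in ("scene","top")}\ndef ray/; s/m=camera_model(n); u=/m=CM[n]; u=/' h.py
python3 - <<'E'
from h import *
t=capture("top"); print(angles(t))
f=lambda x,y:((x+.5)/4.4444-.5+245,(y+.5)/4.4444-.5+180)
for n,p,z in(("hub",f(200,219),.031),("idx",f(312,233),.027),("idxin",f(292,230),.027),("red",f(319,222),.021),("clip",f(366,223),.021)):
    q=onz("top",p,z)[:2]-hub; print(n,q.round(4),np.degrees(np.arctan2(q[1],q[0])).round(1))
E
```

```text
{'index': (np.float64(-96.61373533786542), 11), 'red': (np.float64(-91.35922002037299), 8)}
hub [-0.     -0.0005] -92.8
idx [-0.0058 -0.0464] -97.1
idxin [-0.0045 -0.0382] -96.7
red [-0.0005 -0.0498] -90.5
clip [-0.0011 -0.0692] -90.9
```

The index is at about -97° and the red line at -91°, so it overshot by about 6°. The finger's half thickness at the contact point works out at about 19 mm. I'll go round to the other side and nudge the lug back counter-clockwise.

Call:
{"api": "drive_tool", "payload": {"plan": [[1.25,-1.55,0,0,0,1.25],[2.5,-3.1,0,0,0,2.5],[3.75,-4.65,0,0,0,3.75],[5.0,-6.2,0.5,0,0,5.0],[5.0,-6.2,1.0,0,0,5.0]]}}

```text
time: 5.22
tcp_pos: [0.3643, 0.2904, 0.1441]
tool_rot: [-2.328, -2.104, 0.004]
ft_force: [1.4, 0.3, 0.1]
width: 0.0004
gripper_force: 0.0
```

Run:
```python
from h import *
o=readout.get_obs(); print(o['tcp_pos']); 
rows([(-96,.027,-.044)],.1);rows([(-96,.027,-.044)],.042)
```

```text
[0.36432561 0.29044764 0.14409391]
-96 [-0.02  0.12  1.47] [-0.04 -0.    0.04]
-96 [-0.02  0.13  3.4 ] [-0.04 -0.    0.04]
```

Call:
{"api": "drive_tool", "payload": {"plan": [[0,0.1,1.5,0,0,0],[0,0.1,2.8,0,0,0],[0,0.1,3.4,0,0,0],[0,0.1,3.4,0,0,0]]}}

```text
time: 5.72
tcp_pos: [0.3727, 0.2867, 0.0415]
tool_rot: [-2.338, -2.099, 0.005]
ft_force: [-0.4, -0.2, 0.5]
width: 0.0004
gripper_force: 0.0
```

Run:
```python
from h import *
o=readout.get_obs(); print(o['tcp_pos'],o['ft_force']); 
rows([(-96,.027,-.030),(-96,.027,-.025),(-93,.027,-.025),(-91,.027,-.025)],.042)
```

```text
[0.37272839 0.28667282 0.04147683] [-0.36593283 -0.20375916  0.50501167]
-96 [ 0.08  0.29 -0.02] [-0.02  0.02 -0.03]
-96 [ 0.08  0.46 -0.02] [-0.02  0.02 -0.03]
-93 [ 0.03  0.51 -0.02] [-0.02  0.02 -0.53]
-91 [ 0.01  0.54 -0.02] [-0.02  0.02 -0.86]
```

Call:
{"api": "drive_tool", "payload": {"plan": [[0.05,0.29,0,0,0,0],[0.05,0.4,0,0,0,0],[0.03,0.47,0,0,0,-0.3],[0.02,0.52,0,0,0,-0.7],[0.02,0.52,0,0,0,-0.7]]}}

```text
time: 6.35
tcp_pos: [0.389, 0.2859, 0.0429]
tool_rot: [-2.26, -2.182, -0.0]
ft_force: [-1.6, 0.7, 0.9]
width: 0.0005
gripper_force: 0.6
```

Call:
{"api": "drive_tool", "payload": {"plan": [[0,-0.3,0,0,0,0],[0,-0.6,-1.0,0,0,0],[0,-0.6,-2.5,0,0,0],[0,-0.6,-4,0,0,0]]}}

```text
time: 6.85
tcp_pos: [0.3703, 0.2864, 0.1638]
tool_rot: [2.261, 2.181, -0.001]
ft_force: [-0.3, 1.7, -0.0]
width: 0.0006
gripper_force: 0.0
```

Run:
```python
from h import *
t=capture("top"); o=readout.get_obs(); print(o['tcp_pos'],R.from_rotvec(o['tool_rot']).as_matrix().round(3)); 
try: print(angles(t))
except Exception as e: print(e)
for n,p in(("top",t),("scene",capture("scene"))): print(n,blobs(p,*B,(270,195,330,250))[:2])
```

```text
[0.37278885 0.28790264 0.16881182] [[ 0.037  0.999  0.004]
 [ 0.999 -0.037  0.005]
 [ 0.005  0.004 -1.   ]]
{'index': (np.float64(-77.80272919214867), 209), 'red': (np.float64(nan), 0)}
top []
scene [(131, [303.2, 219.27], [28, 18, 12, 14])]h.py:39: RuntimeWarning: Mean of empty slice.
  r,a=pol(.021); m=(r>.050)&(r<.064)&(H[:,1]>110)&((H[:,0]<8)|(H[:,0]>172))&(a<0); out['red']=a[m].mean(),int(m.sum())
  ret = ret.dtype.type(ret / rcount)
```

Call:
{"api": "drive_tool", "payload": {"plan": [[0,0,1.5,0,0,0],[0,0,3.0,0,0,0],[0,0,4.0,0,0,0],[0,0,4.0,0,0,0],[0,0.3,4.0,0,0,0]]}}

```text
time: 7.58
tcp_pos: [0.3801, 0.2865, 0.0434]
tool_rot: [-2.26, -2.181, 0.0]
ft_force: [0.1, 0.7, 0.0]
width: 0.0006
gripper_force: 0.0
```

Call:
{"api": "drive_tool", "payload": {"plan": [[0,0.2,0,0,0,0],[0,0.3,0,0,0,-0.2],[0,0.35,0,0,0,-0.3],[0,0.37,0,0,0,-0.4],[0,0.37,0,0,0,-0.4]]}}

```text
time: 8.2
tcp_pos: [0.391, 0.2858, 0.0428]
tool_rot: [-2.215, -2.228, 0.0]
ft_force: [-2.1, -0.1, 1.8]
width: 0.0003
gripper_force: 1.1
```

Call:
{"api": "drive_tool", "payload": {"plan": [[0,-0.4,0,0,0,0],[0,-0.8,-1.0,0,0,0],[0,-1.5,-2.5,0,0,0],[0,-1.5,-4,0,0,0]]}}

```text
time: 8.7
tcp_pos: [0.344, 0.2853, 0.1634]
tool_rot: [-2.213, -2.229, 0.003]
ft_force: [1.8, 1.3, -0.6]
width: 0.0005
gripper_force: 0.0
```

Run:
```python
from h import *
o=readout.get_obs(); print(o['time'],o['tcp_pos'],R.from_rotvec(o['tool_rot']).as_matrix().round(3)); 
print(blobs(capture("scene"),*B,(270,195,330,250))[:2])
```

```text
8.7 [0.34397226 0.28532638 0.16344316] [[-0.007  1.    -0.002]
 [ 1.     0.007 -0.001]
 [-0.001 -0.002 -1.   ]]
[(129, [302.83, 218.71], [28, 17, 11, 14])]
```

Call:
{"api": "drive_tool", "payload": {"plan": [[-0.4,2.0,0,0,0,0],[-0.8,4.0,0,0,0,0],[-1.2,6.0,0,0,0,0],[-1.5,7.5,0,0,0,0],[-1.5,8.5,0,0,0,0]]}}

```text
time: 9.38
tcp_pos: [0.6033, 0.2406, 0.1623]
tool_rot: [2.217, 2.224, -0.0]
ft_force: [0.3, -0.0, -0.6]
width: 0.0006
gripper_force: 0.0
```

Run:
```python
from h import *
o=readout.get_obs(); print(o['time'],o['tcp_pos'],R.from_rotvec(o['tool_rot']).as_matrix().round(3)); 
t=capture("top");print(angles(t))
for n,r in(("jar",(200,225,245,262)),("vial",(260,295,290,315))): print(n,blobs(t,*B,r)[:1])
cv2.imwrite("pics/c6.png",np.hstack([cv2.resize(t[200:260,275:335],(500,500),interpolation=cv2.INTER_CUBIC)]))
```

```text
9.375 [0.60330377 0.2406401  0.16231624] [[-0.003  1.     0.001]
 [ 1.     0.003 -0.001]
 [-0.001  0.001 -1.   ]]
{'index': (np.float64(-89.69199573184179), 14), 'red': (np.float64(-91.35922002037299), 8)}
jar [(599, [222.75, 241.85], [9, 3, 28, 28])]
vial [(36, [273.33, 305.75], [10, 8, 7, 7])]
```

View pics/c6.png

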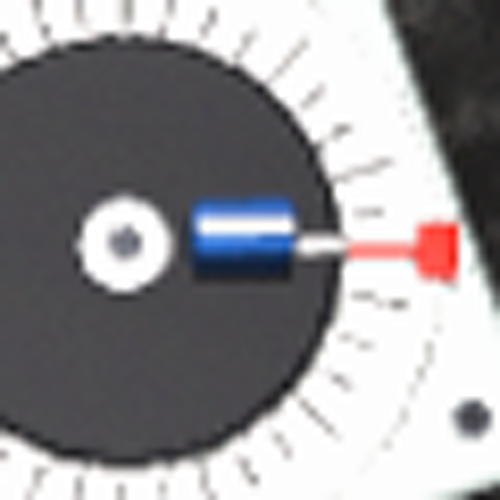

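The close-up shows the index line ending at (340,244) and meeting the red line at (350,249), about 1.5° off, which is within tolerance. The jar and vial haven't moved. Next is the button.

Call:
{"api": "drive_tool", "payload": {"plan": [[1.2,-1.0,0,0,0,0],[2.4,-2.0,0,0,0,0],[3.5,-2.9,0,0,0,0],[3.5,-2.9,1.5,0,0,0],[3.5,-2.9,2.8,0,0,0]]}}

```text
time: 10.05
tcp_pos: [0.5124, 0.3479, 0.0777]
tool_rot: [-2.213, -2.23, -0.001]
ft_force: [-0.2, -0.5, 0.6]
width: 0.0005
gripper_force: 0.0
```

Call:
{"api": "drive_tool", "payload": {"plan": [[0,0,0.6,0,0,0],[0,0,0.9,0,0,0],[0,0,0.9,0,0,0]]}}

```text
time: 10.42
tcp_pos: [0.5142, 0.3466, 0.0521]
tool_rot: [2.216, 2.227, 0.001]
ft_force: [0.3, 0.8, 1.0]
width: 0.0004
gripper_force: 0.0
```

Call:
{"api": "drive_tool", "payload": {"plan": [[0,0.06,0.35,0,0,0],[0,0.06,0.5,0,0,0],[0,0.06,0.62,0,0,0],[0,0.06,0.7,0,0,0],[0,0.06,0.7,0,0,0]]}}

```text
time: 11.05
tcp_pos: [0.5163, 0.3468, 0.0322]
tool_rot: [-2.215, -2.227, -0.002]
ft_force: [-3.4, -2.6, 14.4]
width: 0.0001
gripper_force: 7.5
```

Call:
{"api": "drive_tool", "payload": {"plan": [[0,0,0.05,0,0,0],[0,0,0.05,0,0,0]]}}

```text
time: 11.3
tcp_pos: [0.5164, 0.3469, 0.0319]
tool_rot: [-2.215, -2.227, -0.003]
ft_force: [-6.7, -4.0, 28.1]
width: 0.0
gripper_force: 14.2
```

Call:
{"api": "drive_tool", "payload": {"plan": [[0,0,-0.5,0,0,0],[0,0,-2.0,0,0,0],[0,0,-4.0,0,0,0],[-1.8,1.5,-4.5,0,0,0],[-3.5,2.9,-4.5,0,0,0]]}}

```text
time: 11.92
tcp_pos: [0.5962, 0.2523, 0.1659]
tool_rot: [2.211, 2.231, 0.005]
ft_force: [-0.1, 0.4, -0.5]
width: 0.0005
gripper_force: 0.0
```

Call:
{"api": "drive_tool", "payload": {"plan": [[0,0,0,0,0,0],[0,0,0,0,0,0],[0,0,0,0,0,0]]}}

```text
time: 12.3
tcp_pos: [0.594, 0.2535, 0.1635]
tool_rot: [-2.212, -2.229, 0.001]
ft_force: [-0.2, 0.3, -0.2]
width: 0.0007
gripper_force: 0.0
```

Run:
```python
from h import *
o=readout.get_obs(); print(o['time'],o['tcp_pos'],o['ft_force'])
t=capture("top");s=capture("scene");print(angles(t))
print(blobs(s,*G,(220,190,370,295))[:1],blobs(t,*G,(200,145,355,320))[:1])
for n,r in(("jar",(200,225,245,262)),("vial",(260,295,290,315))): print(n,blobs(t,*B,r)[:1])
```

```text
12.3 [0.5940054  0.25348657 0.1634911 ] [-0.21436585  0.28917242 -0.15429731]
{'index': (np.float64(-89.62876506293597), 14), 'red': (np.float64(-91.31623691990629), 2)}
[(116, [256.83, 204.93], [31, 10, 13, 11])] [(171, [269.88, 173.59], [63, 22, 15, 14])]
jar [(600, [222.73, 241.86], [9, 3, 28, 28])]
vial [(36, [273.33, 305.75], [10, 8, 7, 7])]
```

The button bottomed out and is up again. The lines still match, and the jar and vial haven't moved.

```bash
python3 -c "
from bench import sign_off
print(sign_off())"
```

```text
the job is handed in; nothing more can be done
None
```

I handed the job in at about 12 s, result not shown: the index line is about 1.7° from the red line after I pushed back a 6° overshoot, the button was pressed fully down and is up again, the jar and vial haven't moved, and I didn't re-measure the stopper.

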